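# Rack the last tube and hold the carrier door

### The arm

A 6-joint arm with a two-finger parallel gripper is mounted at the origin on the work surface. World frame = base frame: x ahead of the robot, y to its left, z up, the work surface at z = 0. Lengths are in mm, angles in degrees, forces in N, time in s.
With the tool pointing down it reaches from about 300 to 750 mm from the base axis. Payload 8.5 kg.
Tool frame: the origin (TCP) lies midway between the tips of the shut fingers; the grasp point (between the pads) lies arm.pinch_z behind it (arm.pinch_z is the distance from the TCP to the grasp point, in mm); z points along the fingers, x is the direction in which the jaws open and shut, and the axes are right-handed (so a half turn about z gives the same grasp; the last joint's range is limited). The gripper opens to 85 mm and grips with 20 to 120 N. Pads are 22 mm wide; open, the fingers measure 114 mm over their backs; the gripper's body (76 mm by 85 mm) begins 54 mm behind the grasp point. The pads swing forward as they close: fully open they stand 13 mm farther back than shut.
Start: joints at [-85.388, 21.807, 74.336, -0, 83.858, -12.336], TCP at [160.322, -526.096, 231.322] pointing down, gripper open.
Joint ranges: [-178.18, 178.18], [-50.72, 133.34], [12.68, 142.11], [-81.47, 261.47], [9.98, 163.14], [-165.26, 165.26]. Speed limits (degrees/s): [136.94, 136.94, 180, 180, 180, 180].

### API

Orientations are given as a 3x3 rotation matrix whose columns are the frame's x, y, z axes.
In Python, from station import read_state, snapshot, calibration, hand_in, arm gives the robot as it stands.
- The arm moves only by the tool carry_out, never from a script. Its argument "steps" is a list of rows, each a list of 2 entries, a list of its own where there are three numbers: the shift along the tool's x, y, z in mm, then the turn about the tool's z in rad. In form: [[[x, y, z], yaw], ...]. A call has 1 to 12 rows; each row is the pose to reach, as a shift and turn from the pose commanded when the call began, along the tool's axes at that moment; what a row does not reach only later rows make up. A row lasts 1/8 s, in which the tool goes at most 62.5 mm and 10.7 degrees, less where a joint would pass 70% of its speed; a pose out of reach is approached as far as the arm can. A call with a gripper value outside its range is refused whole. "hand" is the finger opening in mm, from 0 to 85.4, set as the call begins (left out, the last holds). The fingers move at their own pace and stop on an object; "force" is the grip in N (left out, the last holds). Time passes only in rows, so rows that repeat a pose let the fingers close. It gives the time, the measured TCP pose, the force and the opening at its end, in the units of the state.
- read_state(): the state, without advancing time (a new reading comes with each control period).
- snapshot(name): name is "side" or "top" or "wrist"; returns the picture (400x640x3 uint8, blue, green, red); there is no depth.
- calibration(name): a dict with "fx", "fy", "cx", "cy" (pixels), "xyz" and "orientation" of the camera in the world. Camera axes: x right, y down, z forward; pixel columns grow to the right and rows downward; lengths in mm; the calibration is good to about 2 mm. The wrist camera is an equidistant fisheye: a pixel r from the principal point sees the ray r / f radians off the axis. A picture is of the moment at which its call begins: read the wrist's pose just before it. calibration takes no time and is no camera call; for the wrist camera it gives the pose at the moment of the call.
- hand_in(): hands the job in, once; it reports no verdict.
The state is a dict: "clock": time; "joint_pos": joint angles; "joint_velocities": joint speeds; "effort": joint torques, N m; "tool_pos": TCP position; "ee_rot": TCP orientation; "ft_force": force on the tool from outside, world axes, zero at the start; "ft_torque": the same for the moment, N m; "grip_width": finger opening in mm.
Only numpy, scipy, OpenCV 4.12 (cv2) and the standard library are available. Lean on these libraries where they do the work, as an engineer would, in place of code of your own. Each camera call takes 0.05 s, during which the arm holds its last target. There are 200 camera calls.

### The job

Stand the loose blue-capped sample tube fully home in the one empty large bore of the orange rack and let go of it. Then open the white rack carrier: pinch the red safety bolt on its roof fully back, next squeeze the blue bar of the door handle against its black plate and swing the door off its latch and out past its check. The door closes itself, so finish while still holding it wide open, about square to the carrier's front, for the rack to be slid in, and leave the other tubes and the things on the bench where they are.

Things in the scene. Friction and masses are not known exactly. Their poses are not given: they have to be found in the camera images.
- sample_tube_mid (a point): loose self-standing 5 ml screw-cap tube with the blue cap, upright on the bench, 66 high, about 14 g: clear body 15.5 diameter and 54 high with a chamfered flat foot, then the cap, 18 diameter and 12 high. The point is on its axis, half-way up (33 above its foot); z runs up the axis
- rack: the orange tube rack, fixed, 70 (x) x 150 (y) x 40 high, origin at the centre of its underside, y along its row of five large bores, 26 apart. Four hold white-capped tubes like the sample tube, standing 36 above the rack's top, so fingers at the middle bore should close across the row (along x), where the top is bare; the small dark rounds there are only dimples
- bore (a point): mouth of the empty bore, the middle one of the five large bores: 17.5 diameter, 30 deep, chamfered. The point is on its axis, level with the rack's top face, 40 above the bench; axes as the rack's (y along the row). With the sample tube fully home, its mid point is 3 above this point
- carrier: the white rack carrier, fixed: 220 wide (y), 260 deep (x), flat roof 175 above the bench; origin at the centre of its underside, x from the door side to the back, y from the door's hinge towards its free edge, z up. Clear framed door at the -x side
- safety_bolt (a joint): red safety bolt on the carrier's roof, m: 0 = home, through the steel staple of the door; 0.014 = fully back; the staple is free from 0.010 on. Sliding it takes about 4 N, and it stays where it is left (friction)
- safety_grip (a point): centre of the pinch on the safety bolt when fully back, 29 above the roof; axes as the carrier's. Two upright red plates, 22 wide (x), 7 thick (y), reach 16 above it: the fixed one centred at y -9 mm, the sliding one at y +23 home, +9 fully back. Fingers close along y over the outside of both: 39 home, 25 fully back. Free room beyond the plates: 40 either way along y; from 20 below the point upwards
- squeeze_bar (a joint): blue bar of the door handle, m: 0 = sprung out, its bolt behind the strike; 0.012 = fully squeezed; the bolt is clear from 0.008 on. 5 N starts it, 8 N holds it fully squeezed; it springs out when let go. Once the door is open more than 0.1 rad it need not be squeezed
- handle_grip (a point): moves with the door: centre of the squeeze on its handle when fully squeezed, 30 above the door's top edge. Two upright plates 24 wide (x), 7 thick (y), reach 16 above it: the fixed black one centred at y -9 mm, the blue bar at y +21 at rest, +9 squeezed. Fingers close along y over the outside of both: 37 at rest, 25 squeezed. x is square to the door, pointing inwards; y from hinge to free edge; z up
- carrier_hinge (a point): point on the vertical hinge axis of the carrier door, level with handle_grip and 161 from it; axes as the carrier's. Seen from above the door opens anticlockwise about it; the door is 12 thick, its free edge 206 from the axis
- carrier_door (a joint): opening angle of the door, rad: 0 shut, 1.57 square to the carrier's front, 1.65 stop. A spring always closes it (0.12 N m shut, 0.3 N m wide open: 2 N at the handle). The check, a sprung ball, must be overcome at about 0.55 to 0.75 rad (up to 3 N at the handle); let go beyond it, the door comes back as far as the check, about 0.9 rad
- tube_a_mid (a point): bystander: white-capped tube standing in the orange rack, the first of the row (its y in the rack -52); the point is half-way up its axis
- tube_b_mid (a point): bystander: white-capped tube standing in the orange rack, the second of the row (its y in the rack -26); the point is half-way up its axis
- tube_c_mid (a point): bystander: white-capped tube standing in the orange rack, the fourth of the row (its y in the rack +26); the point is half-way up its axis
- tube_d_mid (a point): bystander: white-capped tube standing in the orange rack, the last of the row (its y in the rack +52); the point is half-way up its axis
- forceps: bystander: dark steel forceps lying on the bench, 145 long, 9 high; origin under the middle, x towards the tips
- marker: bystander: marker pen lying on the bench, 132 long, 14 high; origin under the middle, x towards the black cap
- tip_box: bystander: grey pipette-tip box with a bluish lid, 87 x 122 x 67 high; origin at the centre of its underside
- ethanol_bottle: bystander: clear bottle with a red cap, 64 diameter, 170 high; origin at the centre of its underside

How it is judged:
By the outcome, as a careful person would: the job done as asked, in the order asked, and still so for the second after the job is handed in, while the arm keeps its last pose, push and grip.
It also fails if it takes over 59 s, if anything falls off the work surface, if the arm or the gripper's body presses on something with over 40 N, if the wrist force passes 120 N, or if a joint passes its speed limit or range.

## Working session

There is one attempt and no reset: what is moved stays moved. The work goes in short steps, Python scripts to look and compute and a tool call to move; the robot and the scene stay as the last step left them, time stands still between calls to the robot, and variables do not carry over. Pictures are saved under pics/ and viewed, on a budget of 10 in all, crops included, one or two more only if the job needs it, and the job is handed in when it is done.

Besides the shell and the picture viewer there is one more tool, called after ">>>" as name(argument=value, ...) on one line, values as JSON. carry_out: Moves the arm, as the interface text tells. Its arguments: {"type":"object","properties":{"steps":{"type":"array"},"hand":{"type":"number"},"force":{"type":"number"}},"required":["steps"]}

```bash
ls; mkdir -p pics
python3 - <<'E'
from station import *
import cv2
for n in ("side","top","wrist"):
    c=calibration(n); print(n,c)
    cv2.imwrite(f"pics/{n}0.png",snapshot(n))
s=read_state(); print(s); print(arm.pinch_z)
E
```

```text
pics
side {'fx': 366.36840992369383, 'fy': 366.36840992369383, 'cx': 321.4613015122503, 'cy': 202.44247996126, 'xyz': array([455.18957462, 911.65588643, 597.6373363 ]), 'orientation': array([[-0.99394698, -0.03195856,  0.10510967],
       [-0.10750825,  0.47988355, -0.87072025],
       [-0.02261344, -0.87674992, -0.48041462]])}
top {'fx': 366.4631548197362, 'fy': 366.4631548197362, 'cx': 322.5286107353049, 'cy': 196.79769109415545, 'xyz': array([519.32147248, 108.94938302, 968.37210268]), 'orientation': array([[ 0.00954974, -0.99912872,  0.04062751],
       [-0.99991713, -0.00989226, -0.0082383 ],
       [ 0.00863302, -0.04054547, -0.9991404 ]])}
wrist {'fx': 309.70691628693146, 'fy': 309.70691628693146, 'cx': 317.60460415241675, 'cy': 194.53204509615855, 'xyz': array([ 226.0160243, -506.1577794,  373.115537 ]), 'orientation': array([[ 0.29212171, -0.91983011, -0.26187301],
       [-0.95637989, -0.28140135, -0.07842694],
       [-0.00155195,  0.27336029, -0.96191047]])}
{'clock': 0.15, 'joint_pos': array([-8.53891050e+01,  2.18328619e+01,  7.43728600e+01, -1.60215053e-03,
        8.38593079e+01, -1.23348637e+01]), 'joint_velocities': array([ 0.00117363, -0.06264665, -0.18420436, -0.04809814,  0.02804097,
        0.07528306]), 'effort': array([ 8.43225898e-04, -4.48624134e+01, -2.31345731e+01, -2.65612935e-04,
        3.81604128e-03, -1.45251892e-05]), 'tool_pos': array([ 160.28646766, -525.88238652,  230.85798037]), 'ee_rot': array([[ 2.91469061e-01, -9.56580249e-01, -1.18952063e-04],
       [-9.56579607e-01, -2.91469005e-01,  1.12907656e-03],
       [-1.11472317e-03, -2.15303766e-04, -9.99999356e-01]]), 'ft_force': array([ 0.34052439, -0.03138542,  0.48999208]), 'ft_torque': array([ 0.03222934, -0.01672494,  0.00440339]), 'grip_width': 85.48870074858824}
18.700000000000003
```

View pics/side0.png

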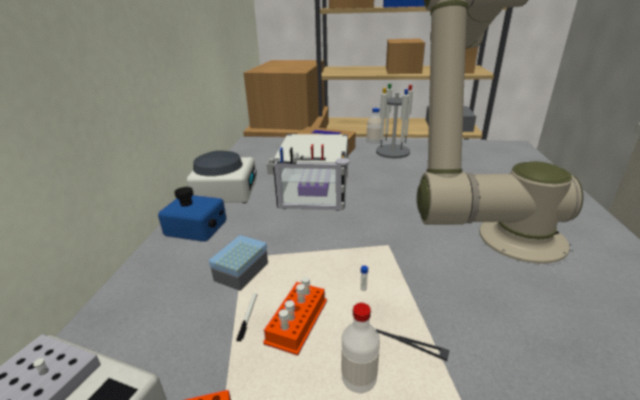

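View pics/top0.png

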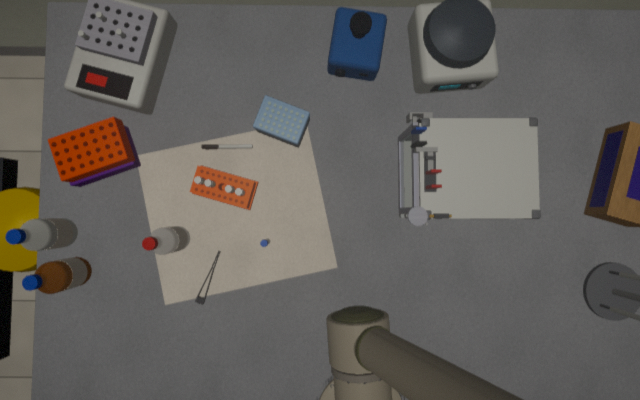

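Side view: tube cap at about (364,269), rack around (297,315), carrier around (312,180). Top view: tube cap at (265,243), empty bore near (219,186), handle plates near (420,135), red plates near (435,178). Next, enlarged crops in one sheet.

Run:
```python
import cv2,numpy as np
t=cv2.imread("pics/top0.png");s=cv2.imread("pics/side0.png")
def crop(im,u,v,w,h,k):
    c=cv2.resize(im[v:v+h,u:u+w],None,fx=k,fy=k,interpolation=cv2.INTER_CUBIC)
    for i in range(0,w,10):
        cv2.line(c,(int((i+.5)*k),0),(int((i+.5)*k),6 if i%50 else 14),(0,0,255),1)
        if i%20==0: cv2.putText(c,str(u+i),(int((i+.5)*k),22),0,.35,(255,0,255),1)
    for i in range(0,h,10):
        cv2.line(c,(0,int((i+.5)*k)),(6,int((i+.5)*k)),(0,0,255),1)
        cv2.putText(c,str(v+i),(8,int((i+.5)*k)+4),0,.35,(255,0,255),1)
    return c
a=crop(t,185,155,100,100,4);a=a[:300,:]; a=crop(t,185,160,100,100,4)[:,:400]
b=crop(t,390,105,80,120,5)
cv2.imwrite("pics/c1.png",np.hstack([np.vstack([a,np.zeros((200,400,3),np.uint8)]),b]))
a=crop(s,262,265,110,90,5)
b=crop(s,265,130,90,90,6)
cv2.imwrite("pics/c2.png",crop(s,262,258,110,95,7));cv2.imwrite("pics/c3.png",crop(s,265,130,90,70,8))
```

```text
(no output)
```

View pics/c1.png

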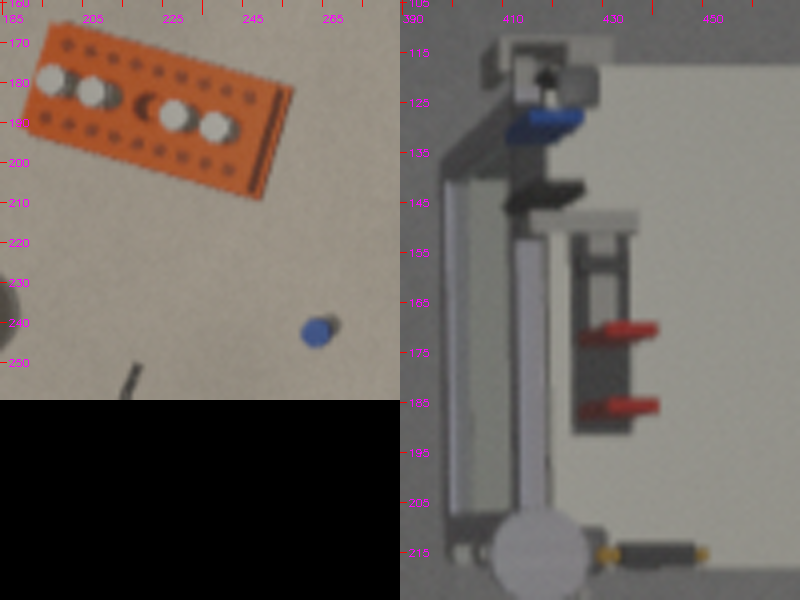

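View pics/c2.png

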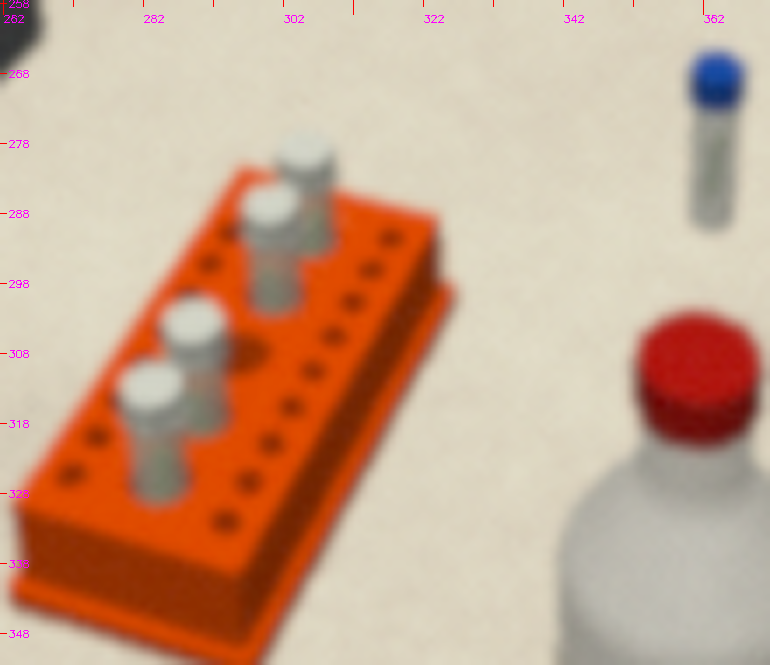

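View pics/c3.png

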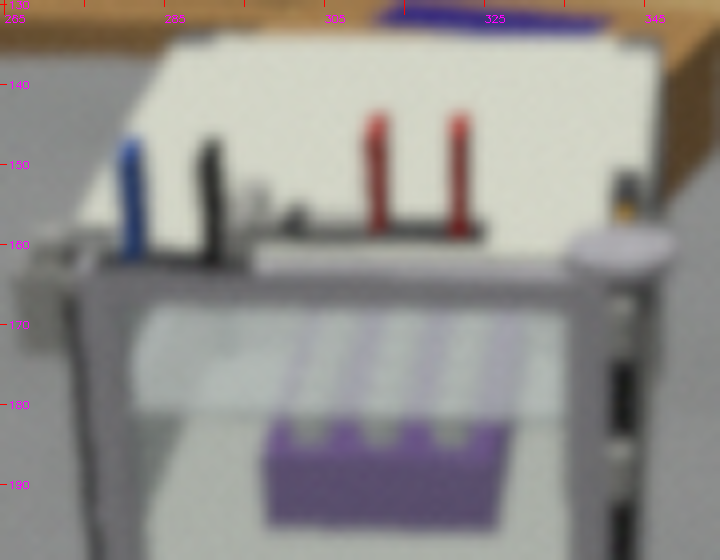

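Readings — tube cap top: top view (263.7,242.7), side (364,267). White caps (display px): top (53,81),(94,92),(174,116),(215,127); side (152,385),(194,322),(271,203),(306,152). Red and handle plate tops are read the same way. Triangulating.

```bash
cat > h.py <<'E'
import numpy as np, cv2
from station import *
def ray(c,uv):
    x=(uv[0]-c["cx"])/c["fx"]; y=(uv[1]-c["cy"])/c["fy"]
    if c.get("fish"):
        r=np.hypot(x,y); k=np.sin(r)/max(r,1e-9); d=np.array([x*k,y*k,np.cos(r)])
    else: d=np.array([x,y,1.])
    d=c["orientation"]@d
    return c["xyz"],d/np.linalg.norm(d)
def tri(*rs):
    A=sum(np.eye(3)-np.outer(d,d) for o,d in rs); b=sum((np.eye(3)-np.outer(d,d))@o for o,d in rs)
    p=np.linalg.solve(A,b); return p,[round(float(np.linalg.norm(np.cross(d,p-o))),1) for o,d in rs]
def atz(r,z): o,d=r; return o+d*(z-o[2])/d[2]
def proj(c,p):
    q=c["orientation"].T@(np.asarray(p,float)-c["xyz"]); n=np.hypot(q[0],q[1])
    k=np.arctan2(n,q[2])/max(n,1e-9) if c.get("fish") else 1/q[2]
    return np.array([c["cx"]+c["fx"]*q[0]*k,c["cy"]+c["fy"]*q[1]*k])
E
python3 - <<'E'
from h import *
np.set_printoptions(precision=1,suppress=True)
T=calibration("top");S=calibration("side")
t4=lambda x,y:(185+x/4-.5,160+y/4-.5); t5=lambda x,y:(390+(x-400)/5-.5,105+y/5-.5)
s7=lambda x,y:(262+x/7-.5,258+y/7-.5); s8=lambda x,y:(265+x/8-.5,130+y/8-.5)
P={"tube":(t4(317,333),s7(718,66)),
"a":(t4(53,81),s7(152,385)),"b":(t4(94,92),s7(194,322)),"c":(t4(174,116),s7(271,203)),"d":(t4(215,127),s7(306,152)),
"redslide":(t5(632,329),s8(377,120)),"redfix":(t5(632,405),s8(460,120)),"blue":(t5(558,120),s8(131,145)),"black":(t5(558,190),s8(209,147)),"knob":(t5(541,557),s8(622,248))}
for k,(a,b) in P.items():
    p,e=tri(ray(T,a),ray(S,b)); print(k,p,e)
    if k in "tubeabcd": z=66 if k=="tube" else 76
    else: z=221
    print("   top@z",z,atz(ray(T,a),z),"side@z",atz(ray(S,b),z))
E
```

```text
tube [441.8 244.5  65.2] [0.1, 0.1]
   top@z 66 [442.  244.4  66. ] side@z [441.7 245.4  66. ]
a [595.1 406.5  74.1] [0.8, 0.8]
   top@z 76 [594.1 405.8  76. ] side@z [595.4 408.4  76. ]
b [588.4 381.5  73.8] [0.5, 0.5]
   top@z 76 [587.7 380.7  76. ] side@z [588.3 383.8  76. ]
c [574.1 332.2  75.1] [0.5, 0.5]
   top@z 76 [573.5 331.9  76. ] side@z [574.4 333.2  76. ]
d [567.4 307.3  74. ] [0.3, 0.3]
   top@z 76 [567.1 306.8  76. ] side@z [567.3 309.6  76. ]
redslide [ 606.3 -129.3  221.3] [0.1, 0.1]
   top@z 221 [ 606.4 -129.4  221. ] side@z [ 606.3 -130.3  221. ]
redfix [ 574.9 -129.   222. ] [0.2, 0.2]
   top@z 221 [ 575.2 -129.3  221. ] side@z [ 575.  -131.7  221. ]
blue [693.4 -99.  221. ] [0.7, 0.7]
   top@z 221 [692.6 -99.1 221. ] side@z [694.2 -99.2 221. ]
black [664.2 -99.  220.7] [0.6, 0.6]
   top@z 221 [663.6 -99.  221. ] side@z [664.7 -98.5 221. ]
knob [ 512.2 -102.2  182.7] [0.0, 0.0]
   top@z 221 [512.6 -91.9 221. ] side@z [506.9  -8.6 221. ]
```

```bash
cat >> h.py <<'E'
def delta(p,ang=None):
    "shift in tool axes to TCP point p; yaw to bring tool x to world angle ang (deg)"
    s=read_state(); R=s["ee_rot"]; d=R.T@(np.array(p,float)-s["tool_pos"])
    a=np.degrees(np.arctan2(R[1,0],R[0,0])); y=0 if ang is None else -np.radians((ang-a+90)%180-90)
    print("clk %.2f"%s["clock"],"tcp",s["tool_pos"].round(1),"ang %.2f"%a,"w %.1f"%s["grip_width"],"F",s["ft_force"].round(1),"-> shift",d.round(1),"yaw %.4f"%y); return d,y
E
python3 - <<'E'
from h import *
delta((350,-130,231)); delta((442,244,180),-15.4)
E
```

```text
clk 0.15 tcp [ 160.3 -525.9  230.9] ang -73.05 w 85.5 F [ 0.3 -0.   0.5] -> shift [-3.234e+02 -2.969e+02  3.000e-01] yaw 0.0000
clk 0.15 tcp [ 160.3 -525.9  230.9] ang -73.05 w 85.5 F [ 0.3 -0.   0.5] -> shift [-654.3 -493.9   51.7] yaw -1.0063
```

>>> carry_out(steps=[[[-324, -297, 0], -0.5], [[-324, -297, 0], -0.5], [[-324, -297, 0], -0.5], [[-324, -297, 0], -0.5], [[-324, -297, 0], -0.5], [[-324, -297, 0], -0.5], [[-324, -297, 0], -0.5], [[-654, -494, 52], -1.006], [[-654, -494, 52], -1.006], [[-654, -494, 52], -1.006], [[-654, -494, 52], -1.006], [[-654, -494, 52], -1.006]], hand=60)

```text
clock: 1.65
tool_pos: [423.9, 171.4, 189.4]
ee_rot: [[0.964, -0.265, 0.0], [-0.265, -0.964, -0.0], [0.0, 0.0, -1.0]]
ft_force: [1.3, -1.1, 1.5]
grip_width: 59.8
```

Run:
```python
from h import *
delta((442,244.5,180),-15.4)
```

```text
clk 1.65 tcp [423.9 171.4 189.4] ang -15.40 w 59.8 F [ 1.3 -1.1  1.5] -> shift [ -1.9 -75.3   9.4] yaw 0.0001
```

>>> carry_out(steps=[[[-2, -75, 9], 0], [[-2, -75, 9], 0], [[-2, -75, 9], 0], [[-2, -75, 9], 0]])

```text
clock: 2.15
tool_pos: [441.7, 240.7, 180.9]
ee_rot: [[0.964, -0.267, 0.0], [-0.267, -0.964, -0.0], [0.0, 0.0, -1.0]]
ft_force: [-0.0, 0.3, -0.4]
grip_width: 60.0
```

Run:
```python
from h import *
delta((442,244.5,180),-15.4)
c=calibration("wrist"); c["fish"]=1
im=snapshot("wrist"); cv2.imwrite("pics/w1.png",im)
for p in [(442,244.5,66),(581.2,356.9,40)]: print(proj(c,p))
u,v=proj(c,(442,244.5,50)).astype(int)
print(u,v); k=im[max(v-40,0):v+60,u-50:u+50]
a=cv2.resize(k,None,fx=4,fy=4,interpolation=cv2.INTER_CUBIC)
u2,v2=proj(c,(581,357,60)).astype(int); print(u2,v2,im.shape)
o=np.zeros((600,800,3),np.uint8); f=cv2.resize(im,(640,400)); 
o[:a.shape[0],:400]=a[:600]
b=cv2.resize(im[max(v2-50,0):v2+50,u2-50:u2+50],None,fx=4,fy=4,interpolation=cv2.INTER_CUBIC); o[:b.shape[0],400:400+b.shape[1]]=b[:,:400]
o[400:600,:320]=cv2.resize(im,(320,200)); cv2.imwrite("pics/w1c.png",o)
```

```text
clk 2.15 tcp [441.7 240.7 180.9] ang -15.49 w 60.0 F [-0.   0.3 -0.4] -> shift [-0.7 -3.7  0.9] yaw -0.0016
[317.42172576 185.59650329]
[428.23643767  30.10456499]
317 181
435 25 (400, 640, 3)
```

View pics/w1c.png

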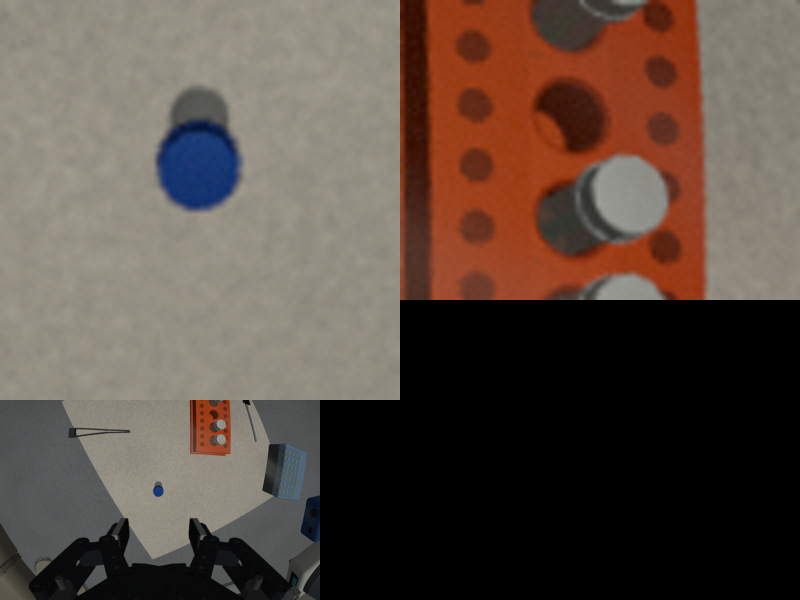

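The crop shows the blue cap top at full-picture (316.2,182.5) and the bore mouth at (426.7,28.2). Both are within 3 px of prediction.

Run:
```python
from h import *
c=calibration("wrist"); c["fish"]=1
r=ray(c,(316.25,182.5)); b=ray(c,(426.75,28.25))
T=calibration("top");S=calibration("side")
print(atz(r,66),atz(b,40)); 
print(tri(r,ray(T,(263.75,242.75))),tri(r,ray(T,(263.75,242.75)),ray(S,(364.1,266.9))))
delta((442,244.5,180),-15.4)
```

```text
[441.87329577 247.32392398  66.        ] [580.48141707 358.86887683  40.        ]
(array([441.32924569, 245.52114638,  58.26370415]), [0.0, 0.0]) (array([441.79922509, 245.57822072,  65.36755859]), [1.6, 1.1, 0.7])
clk 2.20 tcp [441.8 240.7 181. ] ang -15.51 w 59.9 F [-0.1  0.4  1.5] -> shift [-0.8 -3.7  1. ] yaw -0.0020
```

Run:
```python
from h import *
delta((441.8,246,41.5),-15.4)
```

```text
clk 2.20 tcp [441.8 240.7 181. ] ang -15.51 w 59.9 F [-0.1  0.4  1.5] -> shift [ -1.5  -5.1 139.5] yaw -0.0020
```

>>> carry_out(steps=[[[-1.5, -5, 60], 0], [[-1.5, -5, 115], 0], [[-1.5, -5, 135], 0], [[-1.5, -5, 139], 0], [[-1.5, -5, 139], 0], [[-1.5, -5, 139], 0]], hand=40)

```text
clock: 2.95
tool_pos: [442.3, 247.1, 42.8]
ee_rot: [[0.964, -0.266, 0.002], [-0.266, -0.964, 0.001], [0.002, -0.001, -1.0]]
ft_force: [-0.9, 0.6, -0.0]
grip_width: 39.7
```

>>> carry_out(steps=[[[0, 0, 0], 0], [[0, 0, 0], 0], [[0, 0, 0], 0], [[0, 0, 0], 0]], hand=10, force=25)

```text
clock: 3.45
tool_pos: [442.0, 247.4, 42.3]
ee_rot: [[0.964, -0.266, 0.001], [-0.266, -0.964, 0.0], [0.001, -0.001, -1.0]]
ft_force: [-0.2, 0.8, 6.2]
grip_width: 16.9
```

Run:
```python
from h import *
delta((441.8,246,41.5),-15.4)
c=calibration("wrist"); c["fish"]=1
cv2.imwrite("pics/w2.png",snapshot("wrist")); print(proj(c,(441.8,246,66)),proj(c,(441.8,246,0)))
s=read_state()
np.save("w2.npy",np.r_[s["tool_pos"],s["ee_rot"].ravel()])
```

```text
clk 3.45 tcp [442.  247.4  42.3] ang -15.41 w 16.9 F [-0.2  0.8  6.2] -> shift [0.2 1.4 0.8] yaw -0.0001
[319.27143907 274.40137464] [318.62393067 221.47736476]
```

Run:
```python
import cv2
im=cv2.imread("pics/w2.png"); cv2.imwrite("pics/w2c.png",cv2.resize(im[180:380,200:440],None,fx=3,fy=3,interpolation=cv2.INTER_CUBIC))
```

```text
(no output)
```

View pics/w2c.png

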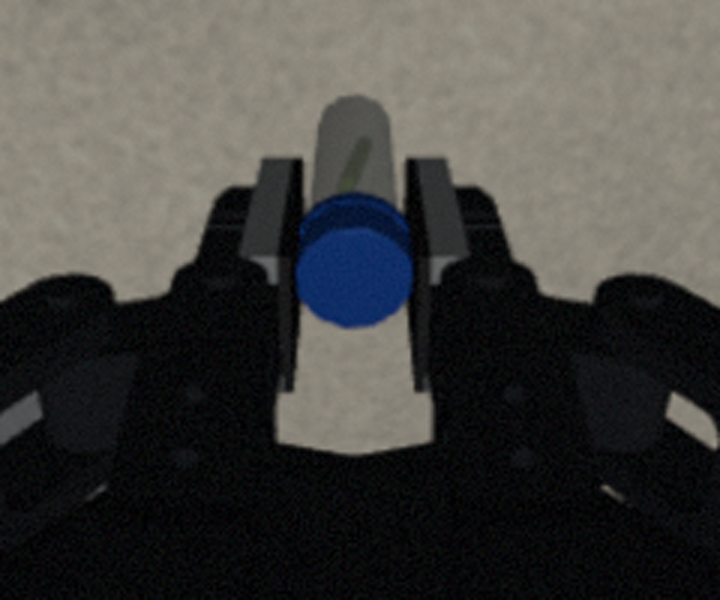

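The cap is held squarely between the pads, with its top at full-picture (317.5,271.8).

Run:
```python
from h import *
c=calibration("wrist"); c["fish"]=1
r=ray(c,(317.5,271.8)); s=read_state()
for z in (65,66,67,68):
    p=atz(r,z); print(z,p, s["ee_rot"].T@(p-s["tool_pos"]))
```

```text
65 [441.25084255 246.9402053   65.        ] [ -0.61146078   0.6410607  -22.66743333]
66 [441.40374363 247.49986893  66.        ] [ -0.61145292   0.06003716 -23.6669401 ]
67 [441.55664472 248.05953257  67.        ] [ -0.61144506  -0.52098638 -24.66644686]
68 [441.7095458 248.6191962  68.       ] [ -0.61143721  -1.10200992 -25.66595362]
```

Run:
```python
from h import *
delta((442,247.4,140),-15.4);delta((581,359.1,115),-15.3)
```

```text
clk 3.50 tcp [442.  247.4  42.3] ang -15.41 w 16.8 F [-1.3 -1.   5.3] -> shift [  0.1  -0.1 -97.7] yaw -0.0001
clk 3.50 tcp [442.  247.4  42.3] ang -15.41 w 16.8 F [-1.3 -1.   5.3] -> shift [ 104.4 -144.7  -72.4] yaw -0.0019
```

>>> carry_out(steps=[[[0, 0, -50], 0], [[0, 0, -95], 0], [[30, -40, -98], 0], [[65, -90, -98], 0], [[95, -130, -95], 0], [[104.4, -144.7, -85], 0], [[104.4, -144.7, -73], 0], [[104.4, -144.7, -73], 0], [[104.4, -144.7, -73], 0]])

```text
clock: 4.62
tool_pos: [580.4, 358.5, 115.3]
ee_rot: [[0.964, -0.266, 0.0], [-0.266, -0.964, 0.0], [0.0, -0.0, -1.0]]
ft_force: [-0.2, -0.3, 1.2]
grip_width: 16.7
```

Run:
```python
from h import *
delta((581,359.1,115),-15.3)
c=calibration("wrist"); c["fish"]=1
im=snapshot("wrist"); cv2.imwrite("pics/w3.png",im); cv2.imwrite("pics/w3c.png",cv2.resize(im[130:330,200:440],None,fx=3,fy=3,interpolation=cv2.INTER_CUBIC))
s=read_state(); tp=s["tool_pos"]; R=s["ee_rot"]
for z in (139,73,40): print(z,proj(c,(tp[0],tp[1],z)))
```

```text
clk 4.62 tcp [580.4 358.5 115.3] ang -15.43 w 16.7 F [-0.2 -0.3  1.2] -> shift [ 0.4 -0.7  0.3] yaw -0.0023
139 [319.15748133 271.40289311]
73 [318.63575427 219.16053469]
40 [318.47680875 203.53454588]
```

View pics/w3c.png

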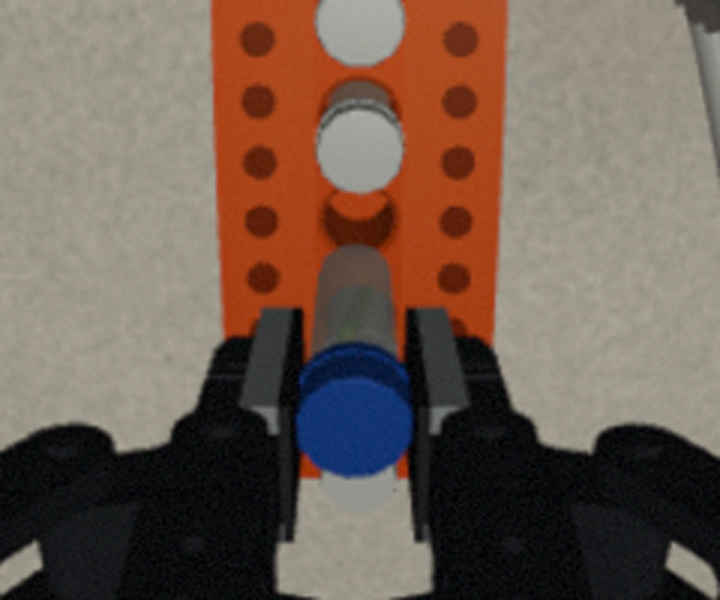

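Cap top is again at (317.5,271.8), bore mouth at about (319.2,204), and the next two white caps at (319.5,179.5) and (319.5,136.8). The row line lies about 1.2 mm to tool +x.

Run:
```python
from h import *
c=calibration("wrist"); c["fish"]=1
s=read_state(); tp=s["tool_pos"]; R=s["ee_rot"]
for uv,z in [((319.2,204),40),((319.5,179.5),76),((319.5,136.8),76),((317.5,271.8),139)]:
    p=atz(ray(c,uv),z); print(z,p.round(1),(R.T@(p-tp)).round(2))
```

```text
40 [581.2 358.2  40. ] [ 0.64  0.32 75.56]
76 [588.3 384.1  76. ] [  0.59 -26.6   39.58]
76 [595.1 409.   76. ] [  0.54 -52.37  39.59]
139 [579.9 358.6 139. ] [ -0.59   0.2  -23.44]
```

>>> carry_out(steps=[[[1.2, -0.3, 10], 0], [[1.2, -0.3, 22], 0], [[1.2, -0.3, 30], 0], [[1.2, -0.3, 36], 0], [[1.2, -0.3, 42], 0], [[1.2, -0.3, 48], 0], [[1.2, -0.3, 48], 0]])

```text
clock: 5.55
tool_pos: [581.8, 358.8, 66.1]
ee_rot: [[0.964, -0.266, -0.001], [-0.266, -0.964, -0.0], [-0.001, 0.001, -1.0]]
ft_force: [0.6, -0.6, -0.3]
grip_width: 16.8
```

>>> carry_out(steps=[[[0, 0, 6], 0], [[0, 0, 12], 0], [[0, 0, 14.5], 0], [[0, 0, 15], 0], [[0, 0, 15], 0]])

```text
clock: 6.18
tool_pos: [582.2, 359.1, 52.4]
ee_rot: [[0.964, -0.266, 0.001], [-0.266, -0.964, 0.001], [0.001, -0.001, -1.0]]
ft_force: [-1.6, 0.3, 5.5]
grip_width: 16.9
```

>>> carry_out(steps=[[[0, 0, 0], 0], [[0, 0, 0], 0], [[0, 0, 0], 0], [[0, 0, -40], 0], [[0, 0, -100], 0], [[0, 0, -150], 0], [[0, 0, -160], 0], [[0, 0, -160], 0], [[0, 0, -160], 0]], hand=45)

```text
clock: 7.3
tool_pos: [581.5, 358.7, 209.5]
ee_rot: [[0.964, -0.266, -0.003], [-0.266, -0.964, -0.001], [-0.003, 0.002, -1.0]]
ft_force: [-0.5, 0.3, 0.0]
grip_width: 44.8
```

Run:
```python
from h import *
delta((597,-130,290),0)
cv2.imwrite("pics/s4.png",snapshot("side")); c=calibration("wrist"); c["fish"]=1; im=snapshot("wrist");cv2.imwrite("pics/w4.png",im)
a=cv2.resize(cv2.imread("pics/s4.png")[265:365,262:362],None,fx=4,fy=4,interpolation=cv2.INTER_CUBIC)
b=cv2.resize(im[100:300,220:420],(400,400),interpolation=cv2.INTER_CUBIC)
cv2.imwrite("pics/c4.png",np.hstack([a,b]))
```

```text
clk 7.30 tcp [581.5 358.7 209.5] ang -15.42 w 44.8 F [-0.5  0.3  0. ] -> shift [144.6 467.2 -79.9] yaw -0.2691
```

View pics/c4.png

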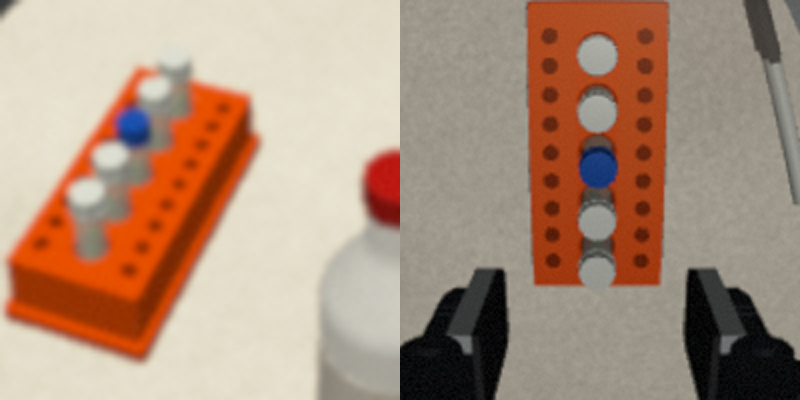

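The blue-capped tube stands level and in line with the four white ones, so it is home. Next, the safety bolt.

Run:
```python
from h import *
delta((581,200,275),0);delta((584.7,-128,262),0)
```

```text
clk 7.40 tcp [581.6 358.7 209.9] ang -15.42 w 45.3 F [-0.3 -0.4  0.3] -> shift [ 41.4 153.3 -65. ] yaw -0.2691
clk 7.40 tcp [581.6 358.7 209.9] ang -15.42 w 45.3 F [-0.3 -0.4  0.3] -> shift [132.2 468.5 -51.6] yaw -0.2691
```

>>> carry_out(steps=[[[14, 50, -35], -0.1], [[28, 100, -65], -0.2], [[41, 153, -65], -0.269], [[132, 468.5, -58], -0.269], [[132, 468.5, -58], -0.269], [[132, 468.5, -58], -0.269], [[132, 468.5, -58], -0.269], [[132, 468.5, -58], -0.269], [[132, 468.5, -52], -0.269], [[132, 468.5, -52], -0.269], [[132, 468.5, -52], -0.269], [[132, 468.5, -52], -0.269]], hand=70)

```text
clock: 8.9
tool_pos: [584.9, -126.2, 264.0]
ee_rot: [[1.0, 0.002, 0.0], [0.002, -1.0, 0.0], [0.0, -0.0, -1.0]]
ft_force: [-0.2, -0.9, -1.1]
grip_width: 70.2
```

Run:
```python
from h import *
delta((584.7,-128,190),0)
c=calibration("wrist"); c["fish"]=1
for n,p in dict(slide=(606.3,-129,220),fix=(575,-129,220),blue=(693.5,-99,220),black=(664,-99,220)).items(): print(n,proj(c,p).round(1))
im=snapshot("wrist");cv2.imwrite("pics/w5.png",im)
cv2.imwrite("pics/w5c.png",cv2.resize(im[190:390,200:520],None,fx=2.5,fy=2.5,interpolation=cv2.INTER_CUBIC))
```

```text
clk 8.90 tcp [ 584.9 -126.2  264. ] ang 0.12 w 70.2 F [-0.2 -0.9 -1.1] -> shift [-0.2  1.8 74. ] yaw 0.0021
slide [351.7 222.7]
fix [303.2 222.7]
blue [478.6 179.2]
black [440.2 178.4]
```

View pics/w5c.png

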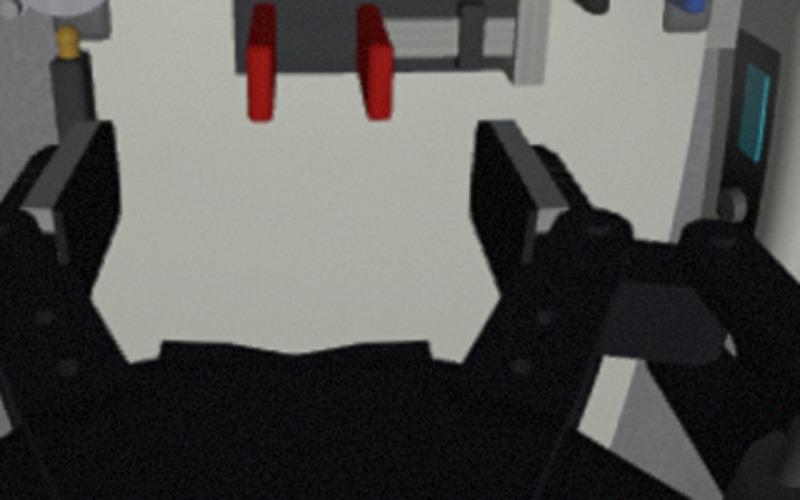

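Fixed plate top at (303.5,222.7) and sliding plate at (351.1,222.7), both within 0.6 px of prediction. Descend.

>>> carry_out(steps=[[[0, 1.5, 30], 0], [[0, 1.5, 55], 0], [[0, 1.5, 68], 0], [[0, 1.5, 73], 0], [[0, 1.5, 73], 0], [[0, 1.5, 73], 0]])

```text
clock: 9.7
tool_pos: [585.1, -129.4, 191.5]
ee_rot: [[1.0, 0.0, 0.001], [0.0, -1.0, -0.001], [0.001, 0.001, -1.0]]
ft_force: [-0.0, 0.5, -0.7]
grip_width: 69.8
```

>>> carry_out(steps=[[[0, 0, 0], 0], [[0, 0, 0], 0], [[0, 0, 0], 0], [[0, 0, 0], 0], [[0, 0, 0], 0]], hand=34, force=25)

```text
clock: 10.32
tool_pos: [584.9, -129.4, 190.7]
ee_rot: [[1.0, -0.0, 0.0], [-0.0, -1.0, -0.0], [0.0, 0.0, -1.0]]
ft_force: [4.1, -0.6, 2.4]
grip_width: 34.1
```

>>> carry_out(steps=[[[0, 0, 0], 0], [[0, 0, 0], 0], [[0, 0, 0], 0], [[0, 0, 0], 0], [[0, 0, 0], 0]], hand=15, force=30)

```text
clock: 10.95
tool_pos: [584.1, -129.3, 190.9]
ee_rot: [[1.0, 0.001, -0.001], [0.001, -1.0, -0.0], [-0.001, 0.0, -1.0]]
ft_force: [-1.5, -0.2, 5.4]
grip_width: 23.7
```

Run:
```python
from h import *
T=calibration("top"); S=calibration("side")
c=calibration("wrist"); c["fish"]=1
R=c["orientation"]; c["xyz"]=c["xyz"]+np.array([584.9,-126.2,264.0])-read_state()["tool_pos"]
p=tri(ray(c,(411.5+1,222.3)),ray(T,(436.9,148.7))); print(p)
for z in (180,190,200,210): print(z,atz(ray(c,(412.5,222.3)),z),atz(ray(T,(436.9,148.7)),z))
delta((584.1,-128,262),0);delta((672.8,-98,262),0)
```

```text
(array([ 656.10959802, -139.99215379,  193.43376001]), [0.5, 0.5])
180 [ 660.79329836 -144.70082002  180.        ] [ 658.31680073 -144.80078611  180.        ]
190 [ 657.41328918 -140.82940322  190.        ] [ 656.55373317 -141.58212619  190.        ]
200 [ 654.03328001 -136.95798641  200.        ] [ 654.79066561 -138.36346627  200.        ]
210 [ 650.65327083 -133.0865696   210.        ] [ 653.02759804 -135.14480634  210.        ]
clk 10.95 tcp [ 584.1 -129.3  190.9] ang 0.03 w 23.7 F [-1.5 -0.2  5.4] -> shift [ -0.1  -1.3 -71.1] yaw 0.0006
clk 10.95 tcp [ 584.1 -129.3  190.9] ang 0.03 w 23.7 F [-1.5 -0.2  5.4] -> shift [ 88.6 -31.3 -71.2] yaw 0.0006
```

>>> carry_out(steps=[[[0, 0, 0], 0], [[0, 0, 0], 0], [[0, 0, -20], 0], [[0, 0, -60], 0], [[0, 0, -78], 0], [[0, 0, -78], 0]], hand=60)

```text
clock: 11.7
tool_pos: [584.8, -129.3, 269.4]
ee_rot: [[1.0, -0.0, 0.001], [-0.0, -1.0, -0.001], [0.001, 0.001, -1.0]]
ft_force: [0.1, -0.1, -0.4]
grip_width: 60.3
```

Run:
```python
from h import *
delta((673,-98,262),0)
```

```text
clk 11.70 tcp [ 584.8 -129.3  269.4] ang -0.00 w 60.3 F [ 0.1 -0.1 -0.4] -> shift [ 88.2 -31.3   7.5] yaw -0.0001
```

>>> carry_out(steps=[[[50, -18, 4], 0], [[88.2, -31.3, 7.5], 0], [[88.2, -31.3, 7.5], 0], [[88.2, -31.3, 7.5], 0], [[88.2, -31.3, 7.5], 0]], hand=70)

```text
clock: 12.32
tool_pos: [672.2, -98.4, 261.3]
ee_rot: [[1.0, -0.001, -0.0], [-0.001, -1.0, -0.0], [-0.0, 0.0, -1.0]]
ft_force: [-0.4, 0.1, 0.6]
grip_width: 70.1
```

Run:
```python
from h import *
delta((673,-98,200),0)
c=calibration("wrist"); c["fish"]=1
for n,p in dict(slide=(592.3,-129,220),fix=(575,-129,220),blue=(693.5,-99,220),black=(664,-99,220)).items(): print(n,proj(c,p).round(1))
im=snapshot("wrist");cv2.imwrite("pics/w6.png",im)
cv2.imwrite("pics/w6c.png",cv2.resize(im[170:370,160:480],None,fx=2.5,fy=2.5,interpolation=cv2.INTER_CUBIC))
```

```text
clk 12.32 tcp [672.2 -98.4 261.3] ang -0.04 w 70.1 F [-0.4  0.1  0.6] -> shift [ 0.8 -0.4 61.3] yaw -0.0007
slide [204.4 259.7]
fix [182.5 258.4]
blue [352.1 220.9]
black [305.7 221. ]
```

View pics/w6c.png

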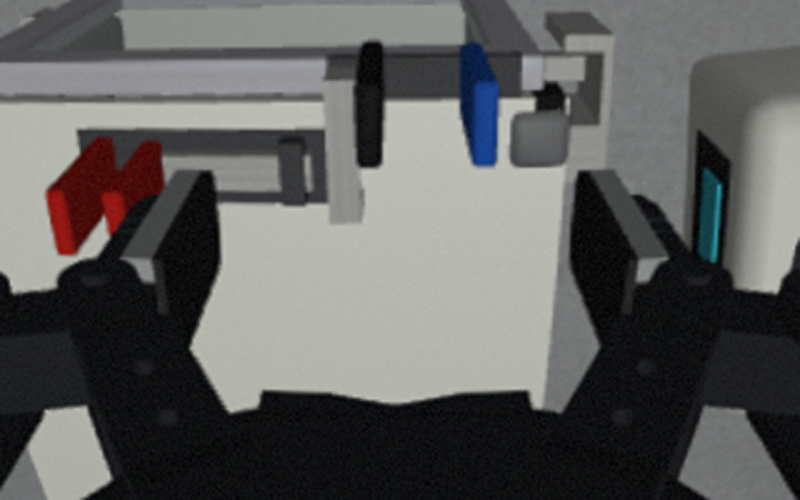

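The bolt is back: the red plates are adjacent and the rod end is clear of the staple. Black top is at (307.5,219.5), blue at (353.5,218.3). I'll check the staple and grey block heights against the finger tips.

Run:
```python
from h import *
np.set_printoptions(precision=1,suppress=True)
T=calibration("top"); c=calibration("wrist"); c["fish"]=1
t5=lambda x,y:(390+(x-400)/5-.5,105+y/5-.5); w=lambda x,y:(160+x/2.5-.5,170+y/2.5-.5)
for n,a,b in [("block",(578,87),(540,138)),("staple",(637,221),(346,220)),("black",(558,190),(370,125)),("blue",(558,120),(485,122))]:
    print(n,tri(ray(c,w(*b)),ray(T,t5(*a))),atz(ray(c,w(*b)),220))
delta((673.6,-98,199),0)
```

```text
block (array([ 720. , -123.1,  166.3]), [0.2, 0.2]) [ 709.  -101.9  220. ]
staple (array([ 656.5, -141.6,  189.1]), [0.3, 0.3]) [ 658.5 -125.2  220. ]
black (array([ 665.1, -101.1,  212.6]), [0.3, 0.3]) [665.2 -98.1 220. ]
blue (array([ 696.8, -104.1,  202.3]), [0.2, 0.2]) [694.4 -97.3 220. ]
clk 12.38 tcp [672.3 -98.4 261.5] ang -0.04 w 70.1 F [-0.4  0.1  0.3] -> shift [ 1.3 -0.4 62.5] yaw -0.0007
```

>>> carry_out(steps=[[[1.3, -0.4, 30], 0], [[1.3, -0.4, 52], 0], [[1.3, -0.4, 63], 0], [[1.3, -0.4, 63], 0], [[1.3, -0.4, 63], 0]])

```text
clock: 13.0
tool_pos: [674.5, -97.8, 199.4]
ee_rot: [[1.0, -0.0, 0.002], [-0.0, -1.0, -0.001], [0.002, 0.001, -1.0]]
ft_force: [-0.1, -0.5, 0.6]
grip_width: 69.6
```

>>> carry_out(steps=[[[0, 0, 0], 0], [[0, 0, 0], 0], [[0, 0, 0], 0], [[0, 0, 0], 0], [[0, 0, 0], 0], [[0, 0, 0], 0]], hand=15, force=40)

```text
clock: 13.75
tool_pos: [674.2, -98.0, 200.0]
ee_rot: [[1.0, 0.0, 0.002], [0.0, -1.0, -0.001], [0.002, 0.001, -1.0]]
ft_force: [-3.7, -0.4, 7.2]
grip_width: 24.0
```

```bash
cat >> h.py <<'E'
def arc(H,angs,G0,phi0):
    "rows for swinging the held handle about hinge H: G0 start TCP, angs opening deg (from the start)"
    s=read_state(); R=s["ee_rot"]; rows=[]
    for a in angs:
        t=np.radians(a); v=np.array(G0[:2])-H; q=np.array([np.cos(t)*v[0]-np.sin(t)*v[1],np.sin(t)*v[0]+np.cos(t)*v[1]])+H
        d=R.T@(np.r_[q,G0[2]]-np.array(G0)); rows.append([[round(float(x),1) for x in d],round(float(-t),3)])
    print(rows)
E
python3 - <<'E'
from h import *
delta((673,-98,198),0)
s=read_state()["tool_pos"]; H=np.array([s[0]-161,s[1]-1.5]); np.save("H.npy",np.r_[H,s])
arc(H,[2,5,8,12,16,20],s,0)
E
```

```text
clk 13.75 tcp [674.2 -98.  200. ] ang 0.02 w 24.0 F [-3.7 -0.4  7.2] -> shift [-1.2  0.   2. ] yaw 0.0003
[[[-0.1, -5.6, -0.0], -0.035], [[-0.7, -14.0, -0.0], -0.087], [[-1.8, -22.4, -0.0], -0.14], [[-3.8, -33.4, -0.1], -0.209], [[-6.6, -44.3, -0.1], -0.279], [[-10.2, -55.0, -0.1], -0.349]]
```

>>> carry_out(steps=[[[-0.1, -5.6, 0], -0.035], [[-0.7, -14, 0], -0.087], [[-1.8, -22.4, 0], -0.14], [[-3.8, -33.4, 0], -0.209], [[-6.6, -44.3, 0], -0.279], [[-10.2, -55, 0], -0.349], [[-10.2, -55, 0], -0.349]])

```text
clock: 14.62
tool_pos: [663.6, -43.0, 200.0]
ee_rot: [[0.939, 0.343, 0.001], [0.343, -0.939, -0.002], [0.0, 0.003, -1.0]]
ft_force: [-5.7, -5.5, 7.6]
grip_width: 23.7
```

Run:
```python
from h import *
h=np.load("H.npy"); H=h[:2]; s=read_state()["tool_pos"]; v=s[:2]-H; print(np.hypot(*v),np.degrees(np.arctan2(v[1],v[0])))
delta((673,-98,198),20); arc(H,[6,12,18,24,30,36,42,48,54,60,65,69.5],s,0)
```

```text
160.60249205501987 20.568022285939144
clk 14.62 tcp [663.6 -43.  200. ] ang 20.07 w 23.7 F [-5.7 -5.5  7.6] -> shift [-10.   54.8   2.2] yaw 0.0012
[[[-1.0, -16.8, -0.0], -0.105], [[-3.8, -33.4, -0.1], -0.209], [[-8.3, -49.6, -0.1], -0.314], [[-14.5, -65.2, -0.2], -0.419], [[-22.2, -80.1, -0.2], -0.524], [[-31.5, -94.1, -0.3], -0.628], [[-42.2, -107.1, -0.3], -0.733], [[-54.2, -118.9, -0.3], -0.838], [[-67.3, -129.3, -0.4], -0.942], [[-81.5, -138.4, -0.4], -1.047], [[-94.0, -144.7, -0.4], -1.134], [[-105.7, -149.5, -0.4], -1.213]]
```

>>> carry_out(steps=[[[-1, -16.8, 0], -0.105], [[-3.8, -33.4, 0], -0.209], [[-8.3, -49.6, 0], -0.314], [[-14.5, -65.2, 0], -0.419], [[-22.2, -80.1, 0], -0.524], [[-31.5, -94.1, 0], -0.628]])

```text
clock: 15.38
tool_pos: [601.9, 33.8, 199.9]
ee_rot: [[0.558, 0.83, 0.002], [0.83, -0.558, -0.003], [-0.002, 0.003, -1.0]]
ft_force: [-5.0, -10.4, 9.3]
grip_width: 23.9
```

Run:
```python
from h import *
h=np.load("H.npy"); H=h[:2]; s=read_state()["tool_pos"]; v=s[:2]-H; print(np.hypot(*v),np.degrees(np.arctan2(v[1],v[0])))
delta((673,-98,198),56); a=56; G=H+161*np.array([np.cos(np.radians(a+.5)),np.sin(np.radians(a+.5))])
arc(H,[5,10,15,20,25,30,33.5],np.r_[s],0)
```

```text
160.02358811086154 56.35630380879571
clk 15.38 tcp [601.9  33.8 199.9] ang 56.11 w 23.9 F [ -5.  -10.4   9.3] -> shift [-69.7 132.5   2.5] yaw 0.0019
[[[-0.7, -13.9, -0.0], -0.087], [[-2.6, -27.8, -0.1], -0.175], [[-5.6, -41.4, -0.1], -0.262], [[-9.9, -54.7, -0.2], -0.349], [[-15.3, -67.6, -0.2], -0.436], [[-21.8, -79.9, -0.2], -0.524], [[-27.0, -88.2, -0.2], -0.585]]
```

Following the arc well, with little side force and the grip still full. Continue to about 90°.

>>> carry_out(steps=[[[-0.7, -13.9, 0], -0.087], [[-2.6, -27.8, 0], -0.175], [[-5.6, -41.4, 0], -0.262], [[-9.9, -54.7, 0], -0.349], [[-15.3, -67.6, 0], -0.436], [[-21.8, -79.9, 0], -0.524], [[-27, -88.2, 0], -0.585], [[-27, -88.2, 0], -0.585], [[-27, -88.2, 0], -0.585]])

```text
clock: 16.5
tool_pos: [514.8, 60.3, 199.9]
ee_rot: [[0.011, 1.0, 0.003], [1.0, -0.011, -0.003], [-0.003, 0.003, -1.0]]
ft_force: [-0.9, -9.9, 9.8]
grip_width: 23.6
```

Run:
```python
from h import *
h=np.load("H.npy"); H=h[:2]; s=read_state()["tool_pos"]; v=s[:2]-H; print(np.hypot(*v),np.degrees(np.arctan2(v[1],v[0])))
delta(s,90)
im=snapshot("top");cv2.imwrite("pics/t7.png",im)
a=cv2.resize(im[90:240,310:560],None,fx=3.2,fy=3.2,interpolation=cv2.INTER_CUBIC)
cv2.imwrite("pics/t7c.png",a); cv2.imwrite("pics/s7.png",snapshot("side"))
```

```text
159.75334559600475 89.44272895621059
clk 16.50 tcp [514.8  60.3 199.9] ang 89.39 w 23.6 F [-0.9 -9.9  9.8] -> shift [0. 0. 0.] yaw -0.0107
```

View pics/t7.png

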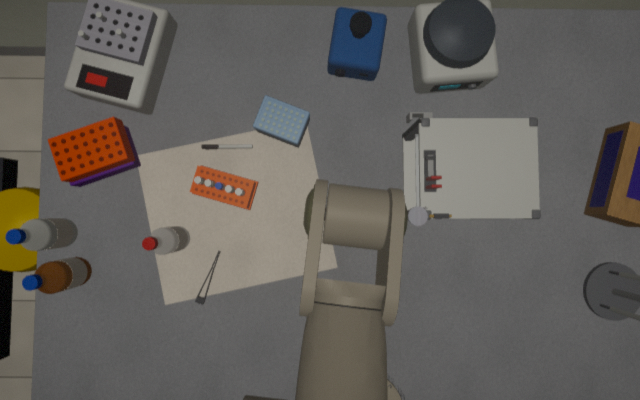

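Top view: the door has swung out under the wrist at (345,215), the carrier front is clear, the red plates are together, and all bystanders are in place. One short settle, then hand in.

>>> carry_out(steps=[[[-1, 0, 0], -0.01], [[-1, 0, 0], -0.01], [[-1, 0, 0], -0.01], [[-1, 0, 0], -0.01]])

```text
clock: 17.1
tool_pos: [514.4, 60.2, 199.9]
ee_rot: [[0.001, 1.0, 0.003], [1.0, -0.001, -0.001], [-0.001, 0.003, -1.0]]
ft_force: [-2.9, -4.7, 11.7]
grip_width: 23.8
```

Run:
```python
from h import *
delta((514,60,200),90); a=cv2.absdiff(cv2.imread("pics/t7.png"),cv2.imread("pics/top0.png"))[120:310,130:300].max(2); ys,xs=np.where(a>60); print(len(xs),(xs.min()+130,xs.max()+130,ys.min()+120,ys.max()+120) if len(xs) else "")
print(hand_in())
```

```text
clk 17.10 tcp [514.4  60.2 199.9] ang 89.95 w 23.8 F [-2.9 -4.7 11.7] -> shift [-0.2 -0.4 -0.1] yaw -0.0009
90 (np.int64(215), np.int64(268), np.int64(182), np.int64(246))
the job is handed in; nothing more can be done
None
```

The whole task was carried out in the order asked and handed in at 17.1 s, with the gripper still holding the door about square to the carrier's front. The hand-in gives no verdict.

- **Tube:** It is in the empty middle bore and released. The foot touched bottom at TCP height 52.4 mm (52.3 expected), and its cap stands level and in line with the four white ones.
- **Safety bolt:** It was pinched to a reading of 23.7 mm. The gripper reads about 1 mm low (16.9 mm on the 18 mm cap), so this is the full 25. The wrist picture showed the rod clear of the staple.
- **Handle and door:** I squeezed the handle to the same full reading. I gripped about 14 mm above its nominal centre, so the finger tips would clear the steel staple. The door was then swung past the check. At hand-in the tool stood at 89.95°, still gripping, with a force of about 13 N on the tool.
- **Other things on the bench:** They look unmoved. The image difference I ran over the paper mat found change only around where the tube was taken from and where it now stands.

One measurement disagreed. Fore and aft, the wrist camera and the fixed cameras differed by 2 to 3 mm. I went with the wrist view, and the insertion went in without side force. I viewed 12 pictures against the budget of 10.

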